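# Swap the empty cassette in the latched test dock

### The arm

A 6-joint arm with a two-finger parallel gripper is mounted at the origin on a cart in front of the work surface, level with it; the furniture and walls round the work are solid. World frame = base frame: x ahead of the robot, y to its left, z up, the work surface at z = 0. Lengths are in mm, angles in rad, forces in N, time in s.
With the tool pointing down it reaches from about 300 to 875 mm from the base axis. Payload 6.4 kg.
Tool frame: the origin (TCP) lies midway between the tips of the shut fingers; the grasp point (between the pads) lies 19 mm behind it; z points along the fingers, y is the line along which they close (so a half turn about z gives the same grasp; the last joint's range is limited). The gripper opens to 88 mm and grips with 3 to 60 N. Pads are 18 mm wide; open, the fingers measure 123 mm over their backs; the gripper's body (75 mm by 187 mm) begins 45 mm behind the grasp point.
Start: joints at [1.006, 0.181, 1.607, -0, 1.354, -0.206], TCP at [201.901, 538.402, 238.714] pointing down, gripper open.
Joint ranges: [-2.99, 2.99], [-0.89, 2.07], [0.3, 2.58], [-1.14, 4.28], [0, 2.63], [-3.12, 3.12]. Speed limits (rad/s): [2.57, 2.57, 3.01, 3.14, 3.14, 3.14].

### API

Orientations are given as a unit quaternion [w, x, y, z].
In Python, from cell import telemetry, vision, job gives the robot as it stands.
- The arm moves only by the tool move_arm, never from a script. Its argument "deltas" is a list of rows, each an object of numbers: "x", "y", "z": the shift along the tool's x, y, z in units of 50 mm (1.0 is 50 mm); "wx", "wy", "wz": the turn, a rotation vector about the tool's x, y, z in units of 4 degrees (1.0 is 4 degrees); "fingers": the opening, from -1 (shut) to 1 (fully open), so that 0 is half open. A call has 1 to 12 rows; each row shifts and turns the commanded pose from where the row before left it, along the tool's axes as they then stand; what a row does not reach is not made up. A row lasts 1/8 s, in which the tool goes at most 62.5 mm and 10.7 degrees, less where a joint would pass 70% of its speed; a pose out of reach is approached as far as the arm can. A call with a number of a shift or a turn outside -1 to 1 is refused whole. A call with a gripper value outside its range is refused whole. The fingers move at their own pace and stop on an object; the grip force is fixed at half the most. Time passes only in rows, so rows that do not move let the fingers close. It gives the time, the measured TCP pose, the force, the opening and the grip force at its end, in the units of the state.
- telemetry.sense(): the state, without advancing time (a new reading comes with each control period).
- vision.grab_frame(name): name is "scene" or "top"; returns the picture (400x640x3 uint8, red, green, blue); there is no depth.
- vision.camera_params(name): a dict with "mtx" (3x3 intrinsics, pixels), "k1" (the pictures are not rectified: a ray, as slopes to the right and down, at radius r is drawn at 1 + k1 r^2 times it, then the intrinsics apply), "xyz" and "rotation" of the camera in the world. Camera axes: x right, y down, z forward; pixel columns grow to the right and rows downward; lengths in mm; the calibration is good to about 2 mm. A picture is of the moment at which its call begins. camera_params takes no time and is no camera call.
- job.job_done(): hands the job in; it is judged then, once.
The state is a dict: "t": time; "q": joint angles; "joint_vel": joint speeds; "joint_torque": joint torques, N m; "eef_pos": TCP position; "tool_rot": TCP orientation; "wrist_force": force on the tool from outside, world axes, zero at the start; "torque": the same for the moment, N m; "gripper_width": opening from 0.0 (shut) to 1.0 (fully open); "grasp_force": force on a finger pad.
Only numpy, scipy, OpenCV 4.12 (cv2) and the standard library are available. Lean on these libraries where they do the work, as an engineer would, in place of code of your own. Each camera call takes 0.05 s, during which the arm holds its last target. There are 200 camera calls.

### The job

The cassette in the left bay of the test dock carries no circuit board: press its latch pad down so that the cassette springs out, and stand it upright on the rubber mat. Then slide the cassette that waits on the bench, which has a board, into the freed left bay, handle end last, until the latch snaps shut behind it. Leave the other docked cassette latched in its bay and do not disturb the other things on the bench.

Things in the scene. Friction and masses are not known exactly. Their poses are not given: they have to be found in the camera images.
- dock: Aluminium dock fixed to the bench: two open-topped bays side by side, mouths to its -x, the bench as floor. Origin at bench level, midway between the bays, in the plane of a latched cassette's rear face; x points into the bays, y to the left bay. Bay centre lines at y = +37 and -37 mm; 68 mm wide inside (cassette 64).
- left_bay_home (a point): Where the centre (half-way up) of a cassette latched in the left bay is: dock x = 45, y = +37, z = 20 mm. Bay walls: outer wall 22 mm high from x = -30 (flared outward to -53) to 25, then 41 mm to 110; the 6 mm wall between the bays is 42 mm high, x = -28 to 105 mm, narrowed to -42. Lips hold a cassette down from x = 62 to 102, so it can be lifted straight up only once sprung out.
- right_bay_home (a point): The same for the right bay: dock x = 45, y = -37, z = 20 mm. To latch, a cassette is pushed 1 to 3 mm past this place (hard stop 3.5 mm past); the ejector then presses it back against the hook. Not pushed far enough, it is driven out again.
- left_latch_pad (a point): Middle of the top of the left bay's black ribbed thumb pad, 28 x 26 mm, 26 mm above the bench, outside the bay beside its mouth (dock x = -11, y = +114 mm at rest). Pressed straight down 11 mm (4 to 8 N) it turns the hook out of the bay; its stop is about 15 mm down, 5 mm farther out. Springs back when let go.
- right_latch_pad (a point): The same for the right bay (dock x = -11, y = -114 mm at rest).
- left_latch (a joint): Angle of the left latch, rad: 0 shut, 0.45 fully open; above about 0.22 the cassette is free. Its hook (dock x -24 to 0, z 29 to 39 mm) reaches 8 mm into the bay from the outer side. Its mouth side slopes: a cassette pushed in straight presses it aside (10 to 18 N with the ejector) and it snaps in behind the rear face.
- right_latch (a joint): The same for the right latch.
- left_ejector (a joint): Damped spring plunger at the back of the left bay, m pressed in: 0 out, 0.031 with a cassette latched, 0.0345 at its stop. Pushes the cassette about 31 mm outwards with 3 to 5 N, in under 1 s, once the hook is turned away; keep the pad pressed meanwhile.
- right_ejector (a joint): The same in the right bay.
- empty_cassette_center (a point): Centre (20 mm above the underside) of the cassette without a board, its recess showing only four short posts; latched in the left bay at the start. All three cassettes: grey tray 90 (x) x 64 (y) x 40 mm high, 0.2 to 0.4 kg, open board recess in the +x half, which goes into the bay first; closed deck over the rear 44 mm; plain upright rear face at x = -45 mm.
- empty_cassette_handle (a point): Middle of the empty cassette's upright grip fin, 19 mm behind the cassette's centre and 61 mm above its underside. The fin is 12 mm thick (y), 32 mm long (x), 40 to 74 mm above the underside; its rear end is 10 mm ahead of the rear face. Axes as the cassette's.
- kept_cassette_center (a point): Centre of the cassette with a green board that is latched in the right bay and stays there. Same size.
- new_cassette_center (a point): Centre of the cassette with a green board that stands loose on the bench in front of the dock or to the left of there. Same size.
- new_cassette_handle (a point): Middle of the new cassette's fin: 19 mm behind the cassette's centre, 61 mm above its underside; axes as the cassette's.
- lead_point (a point): Obstacle: point on a black cable, solid and about 10 mm thick, that hangs in front of the bench from floor to ceiling, upright to within 30 mm. Right of it, from y = -0.10 to -0.40 m at x = 0.42 to 0.85, stands a black coffee machine 0.37 m high. Swing the arm past both folded in; all the work lies to the left of the cable.
- mat: Flat black rubber mat, 110 (x) x 80 (y) x 3 mm, fixed on the bench to the left of the dock's approach; origin at the centre of its underside.
- multimeter: Bystander: hand multimeter 154 x 77 x 44 mm, right of the dock's approach; origin under its centre.
- spanner: Bystander: flat open-ended spanner 126 mm long, 5 mm thick, lying right of the left bay's approach.
- stubby_driver: Bystander: short thick screwdriver, 88 mm long, 30 mm thick, left of the dock.
- orange_driver: Bystander: screwdriver with an orange handle, 185 mm long, 21 mm thick, right of the dock.

How it is judged:
By the outcome, as a careful person would: the job done as asked, in the order asked, and still so for the second after the job is handed in, with the robot touching nothing.
It also fails if it takes over 70 s, if anything falls off the work surface, if the arm or the gripper's body presses on something with over 40 N, if the wrist force passes 120 N, or if a joint passes its speed limit or range.

## Working session

There is one attempt and no reset: what is moved stays moved. The work goes in short steps, Python scripts to look and compute and a tool call to move; the robot and the scene stay as the last step left them, time stands still between calls to the robot, and variables do not carry over. Pictures are saved under pics/ and viewed, at most 10 in all, crops included, and the job is handed in when it is done.

Besides the shell and the picture viewer there is one more tool, called in YAML: its name, and indented under it one key for each argument. move_arm: Moves the arm, as the interface text tells. Its arguments: {"type":"object","properties":{"deltas":{"type":"array","items":{"type":"object","properties":{"x":{"type":"number","minimum":-1,"maximum":1},"y":{"type":"number","minimum":-1,"maximum":1},"z":{"type":"number","minimum":-1,"maximum":1},"wx":{"type":"number","minimum":-1,"maximum":1},"wy":{"type":"number","minimum":-1,"maximum":1},"wz":{"type":"number","minimum":-1,"maximum":1},"fingers":{"type":"number"}}}}},"required":["deltas"]}

```bash
mkdir -p pics; ls; python3 - <<'E'
from cell import telemetry, vision
import cv2
for n in("scene","top"):
    im=vision.grab_frame(n); cv2.imwrite(f"pics/{n}0.png",im[:,:,::-1])
    p=vision.camera_params(n); print(n,p)
s=telemetry.sense(); print({k:s[k] for k in("t","eef_pos","tool_rot","wrist_force","gripper_width")})
E
```

```text
pics
scene {'mtx': array([[441.1696573,   0.       , 317.4617319],
       [  0.       , 441.1696573, 200.1180318],
       [  0.       ,   0.       ,   1.       ]]), 'k1': -0.018377834477533238, 'xyz': array([ 162.35916955, -491.2690843 ,  554.22536721]), 'rotation': array([-0.51602731,  0.82423419, -0.19560251,  0.12686003])}
top {'mtx': array([[426.02734837,   0.        , 316.32680937],
       [  0.        , 426.02734837, 203.49339581],
       [  0.        ,   0.        ,   1.        ]]), 'k1': -0.030214361845559205, 'xyz': array([489.76084031, 263.56955062, 996.21878525]), 'rotation': array([ 0.01353016, -0.69666638,  0.71636057, -0.03606147])}
{'t': 0.1, 'eef_pos': array([201.64235538, 537.97894735, 237.90955712]), 'tool_rot': array([-2.79035682e-04,  1.78411212e-01,  9.83955712e-01, -7.20266659e-04]), 'wrist_force': array([ 0.15934035,  0.45962827, -0.84452791]), 'gripper_width': 0.9952285173981789}
```

View pics/scene0.png

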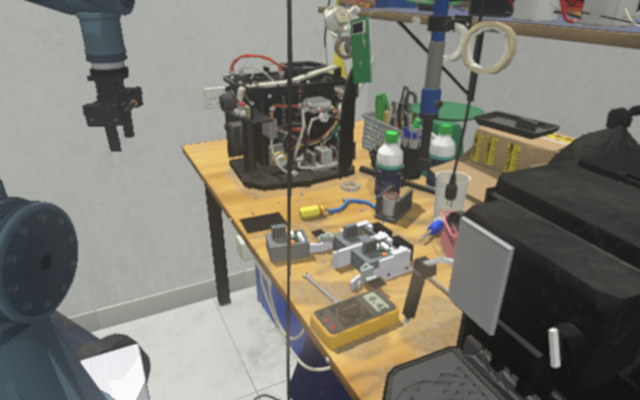

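View pics/top0.png

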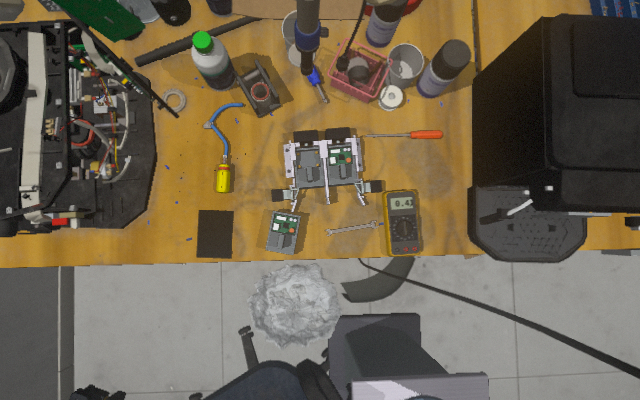

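The scene view shows the layout. In the top view the dock is at about (328,165), the new cassette at (284,231), the mat at (215,233), the left pad near (278,195) and the spanner at (355,228). I'll zoom in on the top view.

```bash
cat > h.py <<'E'
import numpy as np, cv2
from scipy.spatial.transform import Rotation as R
from cell import telemetry, vision
def cam(n):
    p=vision.camera_params(n); q=p["rotation"]; return p, R.from_quat([q[1],q[2],q[3],q[0]]).as_matrix()
def ray(n,uv):
    p,M=cam(n); k=np.array([p["k1"],0,0,0,0])
    s=cv2.undistortPoints(np.array(uv,float).reshape(-1,1,2),p["mtx"],k)[:,0]
    return p["xyz"], np.c_[s,np.ones(len(s))]@M.T
def px2w(n,uv,z):
    o,d=ray(n,uv); return o+d*((z-o[2])/d[:,2])[:,None]
def w2px(n,X):
    p,M=cam(n); return cv2.projectPoints(np.array(X,float).reshape(-1,3),cv2.Rodrigues(M.T)[0],-M.T@p["xyz"],p["mtx"],np.array([p["k1"],0,0,0,0]))[0][:,0]
E
python3 - <<'E'
from h import *
im=cv2.imread("pics/top0.png")
cv2.imwrite("pics/c1.png",cv2.resize(im[120:262,190:390],None,fx=4,fy=4,interpolation=cv2.INTER_CUBIC))
print(px2w("top",[[328,165],[284,231],[215,233]],40).round(0))
E
```

```text
[[643. 203.  40.]
 [497. 306.  40.]
 [497. 460.  40.]]
```

View pics/c1.png

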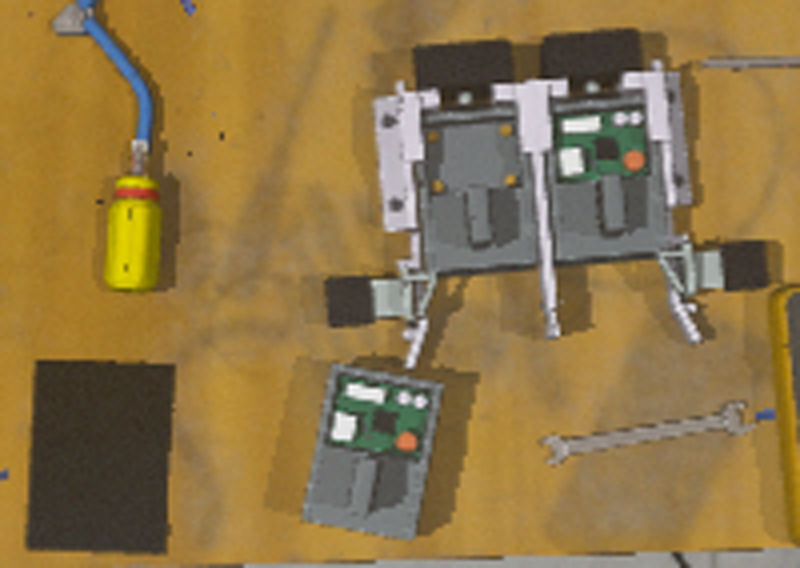

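The crop shows the empty cassette in the left bay with four posts, and the kept cassette with a board in the right. The left pad is at crop (348,301) and the right pad at (746,265). The new cassette's top corners are (335,365), (442,382), (412,538) and (303,522), and the mat's are (37,360), (175,365), (168,552) and (28,548).

```bash
python3 - <<'E'
from h import *
f=lambda c,z:px2w("top",np.array(c,float)/4+[190-.375,120-.375],z)[:,:2]
pads=f([[348,301],[746,265]],26); print("pads",pads.round(1),np.linalg.norm(pads[0]-pads[1]))
yv=pads[0]-pads[1]; yaw=np.arctan2(-yv[0],yv[1]); print("dock yaw from pads",np.degrees(yaw))
w=f([[532,80],[550,335]],42); d=w[0]-w[1]; print("wall",w.round(1),np.degrees(np.arctan2(d[1],d[0])),np.linalg.norm(d))
r=f([[428,272],[540,265],[552,262],[672,256]],40); print("rear",r.round(1))
d=r[0]-r[3]; print(np.degrees(np.arctan2(-d[0],d[1])))
c=f([[335,365],[442,382],[412,538],[303,522]],40); print("new",c.round(1),c.mean(0))
d=c[0]+c[1]-c[2]-c[3]; print(np.degrees(np.arctan2(d[1],d[0])),np.linalg.norm(d)/2)
m=f([[37,360],[175,365],[168,552],[28,548]],3); print("mat",m.round(1),m.mean(0))
d=m[0]+m[1]-m[2]-m[3]; print(np.degrees(np.arctan2(d[1],d[0])))
# fin tops z=74: empty, kept, new  (fin top outlines centre)
print("fins",f([[480,206],[610,196],[366,474]],74).round(1))
s=telemetry.sense(); q=s["tool_rot"]; print(R.from_quat([q[1],q[2],q[3],q[0]]).as_matrix().round(3))
# cable in scene: ray pts at x=300..600 
for u in ([290,20],[290,200],[290,390]):
    o,dd=ray("scene",[u]); print("cable ray",o.round(0),dd[0].round(3))
E
```

```text
pads [[579.6 321.7]
 [594.5  92.8]] 229.3693235642163
dock yaw from pads 3.7070603593817113
wall [[701.5 213.6]
 [556.  207.9]] 2.265228049824727 145.5996145908003
rear [[593.6 275.5]
 [595.9 212.2]
 [597.5 205.4]
 [599.2 137.2]]
2.310389124952881
new [[542.5 328.9]
 [531.4 269.2]
 [444.8 288.2]
 [455.5 348.6]] [493.55334213 308.74298937]
-12.580228456193586 88.91973479829976
mat [[552.2 504. ]
 [547.1 424.2]
 [439.2 430. ]
 [443.8 510.3]] [495.57197561 467.11669242]
-3.2033878266057045
fins [[625.3 245.8]
 [629.1 174.5]
 [481.4 311.2]]
[[-0.936  0.351 -0.001]
 [ 0.351  0.936 -0.001]
 [ 0.    -0.002 -1.   ]]
cable ray [ 162. -491.  554.] [ 0.434  0.989 -0.067]
cable ray [ 162. -491.  554.] [ 0.356  0.829 -0.435]
cable ray [ 162. -491.  554.] [ 0.273  0.661 -0.825]
```

```bash
python3 - <<'E'
from h import *
im=cv2.imread("pics/top0.png"); g=cv2.cvtColor(im,cv2.COLOR_BGR2GRAY)
for y in (-50,0,50,100):
    x=162.4+(491.3+y)*.430
    print(y,round(x),w2px("top",[[x,y,-300],[x,y,100],[x,y,500]]).round(0).tolist(), w2px("scene",[[x,y,100],[x,y,500]]).round(0).tolist())
for nm,(x0,y0,x1,y1),thr in(("Lpad",(268,183,284,205),62),("Rpad",(368,176,386,196),62)):
    roi=cv2.resize(im[y0:y1,x0:x1],None,fx=4,fy=4,interpolation=cv2.INTER_CUBIC)
    m=(roi.max(2)<thr+8).astype(np.uint8)
    cs,_=cv2.findContours(m,cv2.RETR_EXTERNAL,2); c=max(cs,key=cv2.contourArea)
    (cx,cy),wh,a=cv2.minAreaRect(c); uv=[(cx-1.5)/4+x0,(cy-1.5)/4+y0]
    print(nm,uv,np.array(wh)/4*2.28,a,px2w("top",[uv],26).round(1))
# rear edges of docked cassettes: strongest bright->other gradient per column
G=cv2.GaussianBlur(g,(3,3),0).astype(float)
m=(im[:,:,2].astype(int)-im[:,:,0])   # wood is R>>B, metal grey
for nm,a,b in(("rearL",300,322),("rearR",331,354)):
    pts=[]
    for u in range(a,b):
        col=m[180:195,u]; pr=[i for i in range(14) if col[i]<25<=col[i+1]]
        if pr: i=pr[0]; pts.append([u,180+i+(25-col[i])/(col[i+1]-col[i])])
    pts=np.array(pts); print(nm,len(pts),pts[::4].round(1).tolist())
E
```

```text
-50 352 [[407.0, 276.0], [454.0, 295.0], [572.0, 342.0]] [[294.0, 340.0], [287.0, 45.0]]
0 374 [[391.0, 269.0], [430.0, 285.0], [530.0, 326.0]] [[293.0, 315.0], [287.0, 40.0]]
50 395 [[374.0, 263.0], [406.0, 276.0], [488.0, 309.0]] [[292.0, 293.0], [287.0, 35.0]]
100 417 [[358.0, 256.0], [382.0, 266.0], [445.0, 292.0]] [[292.0, 273.0], [287.0, 31.0]]
Lpad [276.95096588134766, 194.8609447479248] [26.48592201 24.66563976] 84.95755004882812 [[579.7 320.9  26. ]]
Rpad [375.60967683792114, 185.84295749664307] [26.16528614 24.0482666 ] 84.42780303955078 [[594.6  94.   26. ]]
rearL 22 [[300.0, 188.6], [304.0, 188.2], [308.0, 188.1], [312.0, 187.5], [316.0, 187.3], [320.0, 187.1]]
rearR 23 [[331.0, 186.2], [335.0, 185.7], [339.0, 185.2], [343.0, 184.8], [347.0, 184.3], [351.0, 184.2]]
```

move_arm:
  deltas:
    - {"wz": 1, "z": 0.2, "fingers": -1}
    - {"wz": 1, "z": 0.2, "fingers": -1}
    - {"wz": 1, "z": 0.2, "fingers": -1}
    - {"wz": 1, "z": 0.2, "fingers": -1}
    - {"wz": 1, "z": 0.2, "fingers": -1}
    - {"wz": 1, "z": 0.2, "fingers": -1}
    - {"wz": 1, "z": 0.2, "fingers": -1}
    - {"wz": 1, "z": 0.2, "fingers": -1}
    - {"wz": 1, "z": 0.2, "fingers": -1}

```text
schema error: expected keys x, y, z, wx, wy, wz, fingers
```

move_arm:
  deltas:
    - {"x": -0.64, "y": 0.33, "fingers": -1}
    - {"x": -0.64, "y": 0.33, "fingers": -1}
    - {"x": -0.64, "y": 0.33, "fingers": -1}
    - {"x": -0.64, "y": 0.33, "fingers": -1}
    - {"x": -0.64, "y": 0.33, "fingers": -1}
    - {"x": -0.64, "y": 0.33, "fingers": -1}
    - {"x": -0.64, "y": 0.33, "fingers": -1}
    - {"x": -0.64, "y": 0.33, "fingers": -1}
    - {"x": -0.64, "y": 0.33, "fingers": -1}
    - {"x": -0.64, "y": 0.33, "fingers": -1}
    - {"x": -0.64, "y": 0.33, "fingers": -1}
    - {"x": -0.64, "y": 0.33, "fingers": -1}

```text
schema error: expected keys x, y, z, wx, wy, wz, fingers
```

```bash
cat >> h.py <<'E'
O=np.array([597.5,208.]); YAW=3.6
def dock(x,y):
    c,s=np.cos(np.radians(YAW)),np.sin(np.radians(YAW)); return O+[c*x-s*y,s*x+c*y]
def todock(p):
    c,s=np.cos(np.radians(YAW)),np.sin(np.radians(YAW)); d=np.array(p)[:2]-O; return np.array([c*d[0]+s*d[1],-s*d[0]+c*d[1]])
def state():
    s=telemetry.sense(); q=s["tool_rot"]; M=R.from_quat([q[1],q[2],q[3],q[0]]).as_matrix()
    print("t",round(s["t"],2),"tcp",s["eef_pos"].round(1),"dock",todock(s["eef_pos"]).round(1),"yaw_y",np.degrees(np.arctan2(M[1,1],M[0,1])).round(2),"tilt",M[:2,2].round(3),"F",s["wrist_force"].round(1),"w",round(s["gripper_width"],3),"g",round(s["grasp_force"],1)); return s,M
def go(xy,z,yaw=None):
    "units: turn wz first (all), then tool-axis shifts in the turned frame"
    s,M=state(); n=0
    if yaw is not None:
        a=np.degrees(np.arctan2(M[1,1],M[0,1])); d=(yaw-a+90)%180-90; n=-d/4
        M=R.from_rotvec([0,0,np.radians(d)]).as_matrix()@M
    d=M.T@(np.r_[xy,z]-s["eef_pos"]); print("wz",round(n,2),"shift units",(d/50).round(3))
E
python3 -c "
from h import *
go(dock(-11,117),45)"
```

```text
t 0.1 tcp [201.6 538.  237.9] dock [-374.4  354.2] yaw_y 69.45 tilt [-0.001 -0.001] F [ 0.2  0.5 -0.8] w 0.995 g 0.0
wz 0 shift units [-8.573 -1.349  3.858]
```

All the keys are required in every row.

move_arm:
  deltas:
    - {"x": 0, "y": 0, "z": 0.2, "wx": 0, "wy": 0, "wz": 1, "fingers": -1}
    - {"x": 0, "y": 0, "z": 0.2, "wx": 0, "wy": 0, "wz": 1, "fingers": -1}
    - {"x": 0, "y": 0, "z": 0.2, "wx": 0, "wy": 0, "wz": 1, "fingers": -1}
    - {"x": 0, "y": 0, "z": 0.2, "wx": 0, "wy": 0, "wz": 1, "fingers": -1}
    - {"x": 0, "y": 0, "z": 0.2, "wx": 0, "wy": 0, "wz": 1, "fingers": -1}
    - {"x": 0, "y": 0, "z": 0.2, "wx": 0, "wy": 0, "wz": 1, "fingers": -1}
    - {"x": 0, "y": 0, "z": 0.2, "wx": 0, "wy": 0, "wz": 1, "fingers": -1}
    - {"x": 0, "y": 0, "z": 0.2, "wx": 0, "wy": 0, "wz": 1, "fingers": -1}
    - {"x": 0, "y": 0, "z": 0.2, "wx": 0, "wy": 0, "wz": 1, "fingers": -1}

```text
t: 1.23
eef_pos: [201.7, 538.1, 147.9]
tool_rot: [-0.0, 0.475, 0.88, -0.0]
wrist_force: [0.5, -0.1, 0.1]
gripper_width: 0.007
grasp_force: 0.0
```

move_arm:
  deltas:
    - {"x": -0.64, "y": 0.33, "z": 0, "wx": 0, "wy": 0, "wz": 0, "fingers": -1}
    - {"x": -0.64, "y": 0.33, "z": 0, "wx": 0, "wy": 0, "wz": 0, "fingers": -1}
    - {"x": -0.64, "y": 0.33, "z": 0, "wx": 0, "wy": 0, "wz": 0, "fingers": -1}
    - {"x": -0.64, "y": 0.33, "z": 0, "wx": 0, "wy": 0, "wz": 0, "fingers": -1}
    - {"x": -0.64, "y": 0.33, "z": 0, "wx": 0, "wy": 0, "wz": 0, "fingers": -1}
    - {"x": -0.64, "y": 0.33, "z": 0, "wx": 0, "wy": 0, "wz": 0, "fingers": -1}
    - {"x": -0.64, "y": 0.33, "z": 0, "wx": 0, "wy": 0, "wz": 0, "fingers": -1}
    - {"x": -0.64, "y": 0.33, "z": 0, "wx": 0, "wy": 0, "wz": 0, "fingers": -1}
    - {"x": -0.64, "y": 0.33, "z": 0, "wx": 0, "wy": 0, "wz": 0, "fingers": -1}
    - {"x": -0.64, "y": 0.33, "z": 0, "wx": 0, "wy": 0, "wz": 0, "fingers": -1}
    - {"x": -0.64, "y": 0.33, "z": 0, "wx": 0, "wy": 0, "wz": 0, "fingers": -1}
    - {"x": -0.64, "y": 0.33, "z": 0, "wx": 0, "wy": 0, "wz": 0, "fingers": -1}

```text
t: 2.72
eef_pos: [579.4, 326.3, 148.1]
tool_rot: [-0.0, 0.474, 0.881, -0.0]
wrist_force: [0.7, 0.8, 0.5]
gripper_width: 0.004
grasp_force: 0.0
```

```bash
python3 -c "
from h import *
go(dock(-11,117),35)"
```

```text
t 2.73 tcp [579.4 326.3 148.1] dock [-10.7 119.2] yaw_y 33.44 tilt [-0.001 -0.   ] F [0.7 0.8 0.5] w 0.004 g 0.0
wz 0 shift units [-0.036 -0.025  2.262]
```

move_arm:
  deltas:
    - {"x": -0.04, "y": -0.02, "z": 0.45, "wx": 0, "wy": 0, "wz": 0, "fingers": -1}
    - {"x": 0, "y": 0, "z": 0.45, "wx": 0, "wy": 0, "wz": 0, "fingers": -1}
    - {"x": 0, "y": 0, "z": 0.45, "wx": 0, "wy": 0, "wz": 0, "fingers": -1}
    - {"x": 0, "y": 0, "z": 0.45, "wx": 0, "wy": 0, "wz": 0, "fingers": -1}
    - {"x": 0, "y": 0, "z": 0.45, "wx": 0, "wy": 0, "wz": 0, "fingers": -1}
    - {"x": 0, "y": 0, "z": 0.11, "wx": 0, "wy": 0, "wz": 0, "fingers": -1}
    - {"x": 0, "y": 0, "z": 0.11, "wx": 0, "wy": 0, "wz": 0, "fingers": -1}
    - {"x": 0, "y": 0, "z": 0.11, "wx": 0, "wy": 0, "wz": 0, "fingers": -1}
    - {"x": 0, "y": 0, "z": 0.1, "wx": 0, "wy": 0, "wz": 0, "fingers": -1}
    - {"x": 0, "y": 0, "z": 0, "wx": 0, "wy": 0, "wz": 0, "fingers": -1}

```text
t: 3.98
eef_pos: [579.8, 328.2, 17.1]
tool_rot: [0.0, 0.474, 0.881, 0.003]
wrist_force: [-3.5, 9.5, 7.4]
gripper_width: 0.003
grasp_force: 4.8
```

move_arm:
  deltas:
    - {"x": 0, "y": 0, "z": 0, "wx": 0, "wy": 0, "wz": 0, "fingers": -1}
    - {"x": 0, "y": 0, "z": 0, "wx": 0, "wy": 0, "wz": 0, "fingers": -1}
    - {"x": 0, "y": 0, "z": 0, "wx": 0, "wy": 0, "wz": 0, "fingers": -1}
    - {"x": 0, "y": 0, "z": 0, "wx": 0, "wy": 0, "wz": 0, "fingers": -1}
    - {"x": 0, "y": 0, "z": 0, "wx": 0, "wy": 0, "wz": 0, "fingers": -1}
    - {"x": 0, "y": 0, "z": 0, "wx": 0, "wy": 0, "wz": 0, "fingers": -1}

```text
t: 4.72
eef_pos: [579.8, 328.1, 17.4]
tool_rot: [0.0, 0.474, 0.881, 0.003]
wrist_force: [-4.0, 8.8, 6.1]
gripper_width: 0.002
grasp_force: 4.8
```

```bash
python3 - <<'E'
from h import *
state()
a=vision.grab_frame("top")[120:262,190:390,::-1]; b=vision.grab_frame("scene")[190:310,230:430,::-1]
f=lambda i:cv2.resize(i,None,fx=3,fy=None or 3,interpolation=cv2.INTER_CUBIC)
cv2.imwrite("pics/c2.png",cv2.resize(np.vstack([a,b]),None,fx=2.28,fy=2.28,interpolation=cv2.INTER_CUBIC))
E
```

```text
t 4.72 tcp [579.8 328.1  17.4] dock [-10.1 120.9] yaw_y 33.46 tilt [0.003 0.005] F [-4.   8.8  6.1] w 0.002 g 4.8
```

View pics/c2.png

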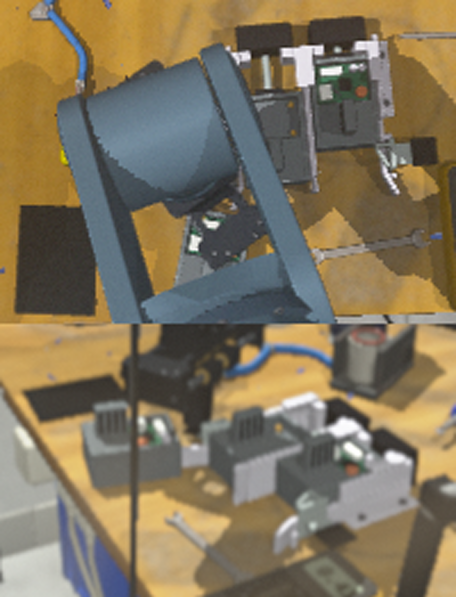

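The cassette has sprung out: its plunger shows at crop (265,70). Next I rise, turn and move over its fin.

move_arm:
  deltas:
    - {"x": 0, "y": 0, "z": -0.2, "wx": 0, "wy": 0, "wz": 0, "fingers": -1}
    - {"x": 0, "y": 0, "z": -0.6, "wx": 0, "wy": 0, "wz": 0, "fingers": -1}
    - {"x": 0, "y": 0, "z": -0.6, "wx": 0, "wy": 0, "wz": 0, "fingers": 0}
    - {"x": 0, "y": 0, "z": -0.6, "wx": 0, "wy": 0, "wz": 0, "fingers": 0}
    - {"x": 0, "y": 0, "z": -0.4, "wx": 0, "wy": 0, "wz": -1, "fingers": 0}
    - {"x": 0, "y": 0, "z": 0, "wx": 0, "wy": 0, "wz": -1, "fingers": 0}
    - {"x": 0, "y": 0, "z": 0, "wx": 0, "wy": 0, "wz": -1, "fingers": 0}
    - {"x": 0, "y": 0, "z": 0, "wx": 0, "wy": 0, "wz": -1, "fingers": 0}
    - {"x": 0, "y": 0, "z": 0, "wx": 0, "wy": 0, "wz": -1, "fingers": 0}
    - {"x": 0, "y": 0, "z": 0, "wx": 0, "wy": 0, "wz": -1, "fingers": 0}
    - {"x": 0, "y": 0, "z": 0, "wx": 0, "wy": 0, "wz": -1, "fingers": 0}

```text
t: 6.2
eef_pos: [579.5, 324.5, 135.5]
tool_rot: [0.001, 0.246, 0.969, 0.0]
wrist_force: [0.4, -0.4, -0.4]
gripper_width: 0.497
grasp_force: 0.0
```

move_arm:
  deltas:
    - {"x": 0, "y": 0, "z": 0, "wx": 0, "wy": 0, "wz": -1, "fingers": 0}
    - {"x": 0, "y": 0, "z": 0, "wx": 0, "wy": 0, "wz": -1, "fingers": 0}
    - {"x": 0, "y": 0, "z": 0, "wx": 0, "wy": 0, "wz": -1, "fingers": 0}
    - {"x": 0, "y": 0, "z": 0, "wx": 0, "wy": 0, "wz": -1, "fingers": 0}
    - {"x": 0, "y": 0, "z": 0, "wx": 0, "wy": 0, "wz": -1, "fingers": 0}
    - {"x": 0, "y": 0, "z": 0, "wx": 0, "wy": 0, "wz": -1, "fingers": 0}
    - {"x": 0, "y": 0, "z": 0, "wx": 0, "wy": 0, "wz": -1, "fingers": 0}
    - {"x": 0, "y": 0, "z": 0, "wx": 0, "wy": 0, "wz": -1, "fingers": 0}

```text
t: 7.2
eef_pos: [579.5, 324.6, 135.5]
tool_rot: [0.001, -0.031, 1.0, -0.0]
wrist_force: [-0.2, -0.4, -0.4]
gripper_width: 0.498
grasp_force: 0.0
```

```bash
python3 - <<'E'
from h import *
go(dock(0,37),45,93.6)
a=vision.grab_frame("top")[120:262,190:390,::-1]; b=vision.grab_frame("scene")[190:310,230:430,::-1]
cv2.imwrite("pics/c3.png",cv2.resize(np.vstack([a,b]),None,fx=2.28,fy=2.28,interpolation=cv2.INTER_CUBIC))
for c in ((14,37),): print(w2px("top",[np.r_[dock(-5+dx,37+dy),74] for dx in(-16,16) for dy in(-6,6)]).round(1).tolist(),w2px("scene",[np.r_[dock(-5+dx,37),74] for dx in(-16,16)]).round(1).tolist())
E
```

```text
t 7.2 tcp [579.5 324.6 135.5] dock [-10.6 117.5] yaw_y 93.56 tilt [ 0.001 -0.   ] F [-0.2 -0.4 -0.4] w 0.498 g 0.0
wz -0.01 shift units [-0.21  -1.609  1.811]
[[314.0, 194.2], [308.5, 194.7], [312.7, 179.6], [307.2, 180.1]] [[331.3, 230.3], [343.5, 226.8]]
```

View pics/c3.png

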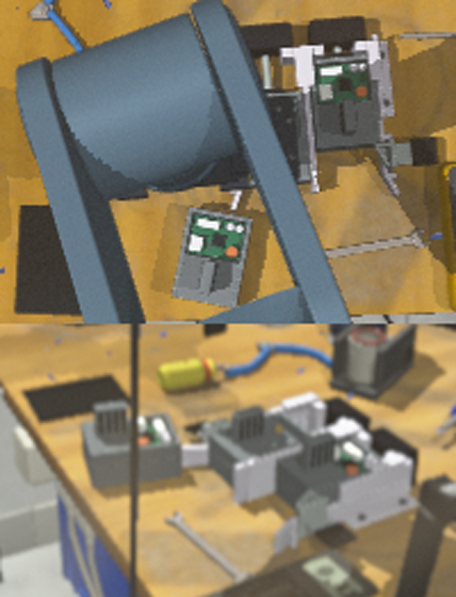

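The fin top in the scene view spans about (332–345, 228), which matches the prediction. I move over it, go down and grip.

move_arm:
  deltas:
    - {"x": -0.07, "y": -0.54, "z": 0, "wx": 0, "wy": 0, "wz": 0, "fingers": 0}
    - {"x": -0.07, "y": -0.54, "z": 0, "wx": 0, "wy": 0, "wz": 0, "fingers": 0}
    - {"x": -0.07, "y": -0.53, "z": 0, "wx": 0, "wy": 0, "wz": 0, "fingers": 0}
    - {"x": 0, "y": 0, "z": 0.3, "wx": 0, "wy": 0, "wz": 0, "fingers": 0}
    - {"x": 0, "y": 0, "z": 0.4, "wx": 0, "wy": 0, "wz": 0, "fingers": 0}
    - {"x": 0, "y": 0, "z": 0.4, "wx": 0, "wy": 0, "wz": 0, "fingers": 0}
    - {"x": 0, "y": 0, "z": 0.4, "wx": 0, "wy": 0, "wz": 0, "fingers": 0}
    - {"x": 0, "y": 0, "z": 0.31, "wx": 0, "wy": 0, "wz": 0, "fingers": 0}
    - {"x": 0, "y": 0, "z": 0, "wx": 0, "wy": 0, "wz": 0, "fingers": 0}

```text
t: 8.43
eef_pos: [593.6, 245.2, 42.7]
tool_rot: [-0.001, -0.03, 1.0, -0.0]
wrist_force: [-0.2, -0.8, -0.0]
gripper_width: 0.504
grasp_force: 0.0
```

move_arm:
  deltas:
    - {"x": 0, "y": 0, "z": 0, "wx": 0, "wy": 0, "wz": 0, "fingers": -1}
    - {"x": 0, "y": 0, "z": 0, "wx": 0, "wy": 0, "wz": 0, "fingers": -1}
    - {"x": 0, "y": 0, "z": 0, "wx": 0, "wy": 0, "wz": 0, "fingers": -1}
    - {"x": 0, "y": 0, "z": 0, "wx": 0, "wy": 0, "wz": 0, "fingers": -1}
    - {"x": 0, "y": 0, "z": 0, "wx": 0, "wy": 0, "wz": 0, "fingers": -1}

```text
t: 9.05
eef_pos: [594.7, 244.5, 44.6]
tool_rot: [0.0, -0.03, 1.0, -0.0]
wrist_force: [-1.0, -5.3, 2.3]
gripper_width: 0.133
grasp_force: 30.0
```

```bash
python3 -c "
from h import *
state()"
```

```text
t 9.05 tcp [594.7 244.5  44.6] dock [-0.5 36.6] yaw_y 93.43 tilt [ 0.001 -0.001] F [-1.  -5.3  2.3] w 0.133 g 30.0
```

move_arm:
  deltas:
    - {"x": 0.06, "y": 0, "z": 0, "wx": 0, "wy": 0, "wz": 0, "fingers": -1}
    - {"x": 0, "y": 0, "z": -0.15, "wx": 0, "wy": 0, "wz": 0, "fingers": -1}
    - {"x": 0, "y": 0, "z": -0.3, "wx": 0, "wy": 0, "wz": 0, "fingers": -1}
    - {"x": 0, "y": 0, "z": -0.4, "wx": 0, "wy": 0, "wz": 0, "fingers": -1}
    - {"x": 0, "y": 0, "z": -0.4, "wx": 0, "wy": 0, "wz": 0, "fingers": -1}
    - {"x": 0, "y": 0, "z": -0.4, "wx": 0, "wy": 0, "wz": 0, "fingers": -1}
    - {"x": 0, "y": 0, "z": -0.3, "wx": 0, "wy": 0, "wz": 0, "fingers": -1}
    - {"x": 0, "y": 0, "z": 0, "wx": 0, "wy": 0, "wz": 0, "fingers": -1}

```text
t: 10.05
eef_pos: [592.4, 245.4, 143.9]
tool_rot: [0.002, -0.03, 1.0, 0.0]
wrist_force: [-0.1, -0.2, -3.0]
gripper_width: 0.13
grasp_force: 30.0
```

```bash
python3 - <<'E'
from h import *
go([590,467],140)
go([481.6,468],140,86.8)
a=vision.grab_frame("top")[120:262,190:390,::-1]; b=vision.grab_frame("scene")[170:310,230:430,::-1]
cv2.imwrite("pics/c4.png",cv2.resize(np.vstack([a,b]),None,fx=2.1,fy=2.1,interpolation=cv2.INTER_CUBIC))
E
```

```text
t 10.05 tcp [592.4 245.4 143.9] dock [-2.7 37.6] yaw_y 93.45 tilt [0.003 0.001] F [-0.1 -0.2 -3. ] w 0.13 g 30.0
wz 0 shift units [-0.218  4.427  0.081]
t 10.05 tcp [592.4 245.4 143.9] dock [-2.7 37.6] yaw_y 93.45 tilt [0.003 0.001] F [-0.1 -0.2 -3. ] w 0.13 g 30.0
wz 1.66 shift units [2.462 4.322 0.072]
```

View pics/c4.png

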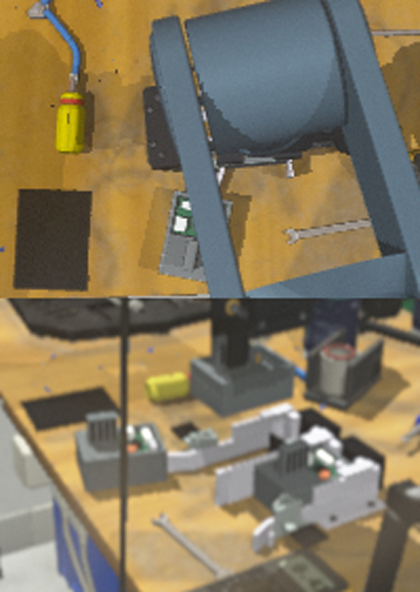

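The empty cassette hangs level at crop (240,375), clear of the dock. I carry it over the mat.

move_arm:
  deltas:
    - {"x": 0, "y": 0, "z": 0, "wx": 0, "wy": 0, "wz": 0.83, "fingers": -1}
    - {"x": 0, "y": 0, "z": 0, "wx": 0, "wy": 0, "wz": 0.83, "fingers": -1}
    - {"x": 0.1, "y": 0.3, "z": 0, "wx": 0, "wy": 0, "wz": 0, "fingers": -1}
    - {"x": 0.3, "y": 0.5, "z": 0, "wx": 0, "wy": 0, "wz": 0, "fingers": -1}
    - {"x": 0.3, "y": 0.5, "z": 0, "wx": 0, "wy": 0, "wz": 0, "fingers": -1}
    - {"x": 0.3, "y": 0.5, "z": 0, "wx": 0, "wy": 0, "wz": 0, "fingers": -1}
    - {"x": 0.3, "y": 0.5, "z": 0, "wx": 0, "wy": 0, "wz": 0, "fingers": -1}
    - {"x": 0.3, "y": 0.5, "z": 0, "wx": 0, "wy": 0, "wz": 0, "fingers": -1}
    - {"x": 0.3, "y": 0.5, "z": 0, "wx": 0, "wy": 0, "wz": 0, "fingers": -1}
    - {"x": 0.3, "y": 0.5, "z": 0, "wx": 0, "wy": 0, "wz": 0, "fingers": -1}
    - {"x": 0.26, "y": 0.42, "z": 0, "wx": 0, "wy": 0, "wz": 0, "fingers": -1}
    - {"x": 0, "y": 0.1, "z": 0, "wx": 0, "wy": 0, "wz": 0, "fingers": -1}

```text
t: 11.65
eef_pos: [478.5, 469.3, 140.9]
tool_rot: [-0.001, 0.026, 1.0, -0.0]
wrist_force: [0.5, 0.4, -3.4]
gripper_width: 0.134
grasp_force: 30.0
```

```bash
python3 - <<'E'
from h import *
go([481.6,468],49,86.8)
E
```

```text
t 11.65 tcp [478.5 469.3 140.9] dock [-102.3  268.3] yaw_y 87.03 tilt [-0.001 -0.   ] F [ 0.5  0.4 -3.4] w 0.134 g 30.0
wz 0.06 shift units [-0.066 -0.023  1.837]
```

move_arm:
  deltas:
    - {"x": -0.05, "y": -0.02, "z": 0.3, "wx": 0, "wy": 0, "wz": 0, "fingers": -1}
    - {"x": 0, "y": 0, "z": 0.4, "wx": 0, "wy": 0, "wz": 0, "fingers": -1}
    - {"x": 0, "y": 0, "z": 0.4, "wx": 0, "wy": 0, "wz": 0, "fingers": -1}
    - {"x": 0, "y": 0, "z": 0.4, "wx": 0, "wy": 0, "wz": 0, "fingers": -1}
    - {"x": 0, "y": 0, "z": 0.2, "wx": 0, "wy": 0, "wz": 0, "fingers": -1}
    - {"x": 0, "y": 0, "z": 0.1, "wx": 0, "wy": 0, "wz": 0, "fingers": -1}
    - {"x": 0, "y": 0, "z": 0.05, "wx": 0, "wy": 0, "wz": 0, "fingers": -1}
    - {"x": 0, "y": 0, "z": 0, "wx": 0, "wy": 0, "wz": 0, "fingers": -1}
    - {"x": 0, "y": 0, "z": 0, "wx": 0, "wy": 0, "wz": 0, "fingers": -1}

```text
t: 12.78
eef_pos: [483.4, 466.7, 50.0]
tool_rot: [0.0, 0.028, 1.0, 0.0]
wrist_force: [-0.3, -1.0, -3.0]
gripper_width: 0.131
grasp_force: 30.0
```

```bash
python3 - <<'E'
from h import *
go([481.6,468],48,86.8)
b=vision.grab_frame("scene")[200:280,230:340,::-1]
cv2.imwrite("pics/c5.png",cv2.resize(b,None,fx=5,fy=5,interpolation=cv2.INTER_CUBIC))
E
```

```text
t 12.78 tcp [483.4 466.7  50. ] dock [-97.7 265.3] yaw_y 86.81 tilt [0.001 0.001] F [-0.3 -1.  -3. ] w 0.131 g 30.0
wz 0.0 shift units [0.037 0.024 0.039]
```

View pics/c5.png

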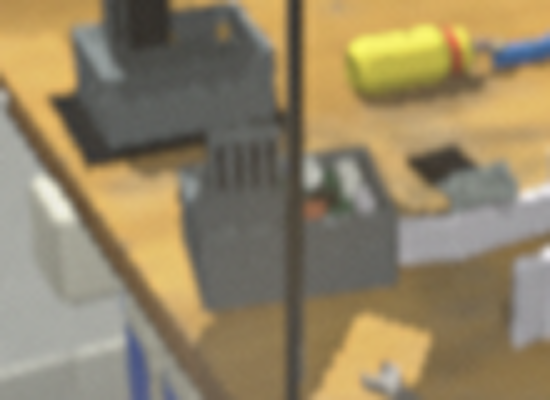

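The empty cassette is just above the mat and within its outline, so I set it down, release it and rise.

move_arm:
  deltas:
    - {"x": 0, "y": 0, "z": 0.05, "wx": 0, "wy": 0, "wz": 0, "fingers": -1}
    - {"x": 0, "y": 0, "z": 0, "wx": 0, "wy": 0, "wz": 0, "fingers": -1}
    - {"x": 0, "y": 0, "z": 0, "wx": 0, "wy": 0, "wz": 0, "fingers": 0}
    - {"x": 0, "y": 0, "z": 0, "wx": 0, "wy": 0, "wz": 0, "fingers": 0}
    - {"x": 0, "y": 0, "z": 0, "wx": 0, "wy": 0, "wz": 0, "fingers": 0}
    - {"x": 0, "y": 0, "z": -0.2, "wx": 0, "wy": 0, "wz": 0, "fingers": 0}
    - {"x": 0, "y": 0, "z": -0.5, "wx": 0, "wy": 0, "wz": 0, "fingers": 0}
    - {"x": 0, "y": 0, "z": -0.6, "wx": 0, "wy": 0, "wz": 0, "fingers": 0}
    - {"x": 0, "y": 0, "z": -0.4, "wx": 0, "wy": 0, "wz": 1, "fingers": 0}
    - {"x": 0, "y": 0, "z": 0, "wx": 0, "wy": 0, "wz": 1, "fingers": 0}
    - {"x": 0, "y": 0, "z": 0, "wx": 0, "wy": 0, "wz": 0.35, "fingers": 0}
    - {"x": 0, "y": 0, "z": 0, "wx": 0, "wy": 0, "wz": 0, "fingers": 0}

```text
t: 14.32
eef_pos: [482.8, 466.2, 131.6]
tool_rot: [-0.0, 0.109, 0.994, -0.0]
wrist_force: [-0.2, -0.5, -0.6]
gripper_width: 0.499
grasp_force: 0.0
```

```bash
python3 - <<'E'
from h import *
# new cassette, measured again: grey+board blob via non-wood mask in the unobstructed window
im=vision.grab_frame("top")[:,:,::-1].copy(); x0,y0,x1,y1=258,205,306,260
roi=cv2.resize(im[y0:y1,x0:x1],None,fx=4,fy=4,interpolation=cv2.INTER_CUBIC).astype(int)
m=((roi[:,:,2]-roi[:,:,0]<25)).astype(np.uint8)
m=cv2.morphologyEx(m,cv2.MORPH_CLOSE,np.ones((13,13))); m=cv2.morphologyEx(m,cv2.MORPH_OPEN,np.ones((25,25)))
cs,_=cv2.findContours(m,cv2.RETR_EXTERNAL,2); c=max(cs,key=cv2.contourArea); b=cv2.boxPoints(cv2.minAreaRect(c))
uv=(b-1.5)/4+[x0,y0]; w=px2w("top",uv,40)[:,:2]; e=np.diff(np.r_[w,w[:1]],axis=0); L=np.linalg.norm(e,axis=1); i=L.argmax()
print(w.round(1).tolist(),L.round(1),w.mean(0),np.degrees(np.arctan2(e[i,1],e[i,0])))
C=np.array([493.5,308.7]); a=np.radians(-12.6); go(C-14*np.array([np.cos(a),np.sin(a)]),45,77.4)
E
```

```text
[[456.5, 349.3], [545.4, 331.4], [532.3, 268.5], [443.5, 286.8]] [90.6 64.3 90.7 63.9] [494.43124584 309.00002368] 168.3308095256592
t 14.38 tcp [482.8 466.2 131.4] dock [-98.2 264.9] yaw_y 77.46 tilt [-0.001 -0.   ] F [-0.7 -0.6  0.1] w 0.5 g 0.0
wz 0.01 shift units [-0.617 -3.027  1.73 ]
```

move_arm:
  deltas:
    - {"x": 0, "y": 0, "z": 0, "wx": 0, "wy": 0, "wz": -0.21, "fingers": 0}
    - {"x": -0.085, "y": -0.53, "z": 0, "wx": 0, "wy": 0, "wz": 0, "fingers": 0}
    - {"x": -0.1, "y": -0.5, "z": 0, "wx": 0, "wy": 0, "wz": 0, "fingers": 0}
    - {"x": -0.1, "y": -0.5, "z": 0, "wx": 0, "wy": 0, "wz": 0, "fingers": 0}
    - {"x": -0.1, "y": -0.5, "z": 0, "wx": 0, "wy": 0, "wz": 0, "fingers": 0}
    - {"x": -0.1, "y": -0.5, "z": 0, "wx": 0, "wy": 0, "wz": 0, "fingers": 0}
    - {"x": -0.1, "y": -0.5, "z": 0.2, "wx": 0, "wy": 0, "wz": 0, "fingers": 0}
    - {"x": 0, "y": 0, "z": 0.4, "wx": 0, "wy": 0, "wz": 0, "fingers": 0}
    - {"x": 0, "y": 0, "z": 0.4, "wx": 0, "wy": 0, "wz": 0, "fingers": 0}
    - {"x": 0, "y": 0, "z": 0.4, "wx": 0, "wy": 0, "wz": 0, "fingers": 0}
    - {"x": 0, "y": 0, "z": 0.31, "wx": 0, "wy": 0, "wz": 0, "fingers": 0}
    - {"x": 0, "y": 0, "z": 0, "wx": 0, "wy": 0, "wz": 0, "fingers": 0}

```text
t: 15.88
eef_pos: [479.8, 311.7, 44.9]
tool_rot: [-0.001, 0.102, 0.995, -0.001]
wrist_force: [0.6, -1.1, 0.2]
gripper_width: 0.501
grasp_force: 0.0
```

move_arm:
  deltas:
    - {"x": 0, "y": 0, "z": 0, "wx": 0, "wy": 0, "wz": 0, "fingers": -1}
    - {"x": 0, "y": 0, "z": 0, "wx": 0, "wy": 0, "wz": 0, "fingers": -1}
    - {"x": 0, "y": 0, "z": 0, "wx": 0, "wy": 0, "wz": 0, "fingers": -1}
    - {"x": 0, "y": 0, "z": 0, "wx": 0, "wy": 0, "wz": 0, "fingers": -1}
    - {"x": 0, "y": 0, "z": 0, "wx": 0, "wy": 0, "wz": 0, "fingers": -1}

```text
t: 16.5
eef_pos: [481.0, 312.2, 46.7]
tool_rot: [0.0, 0.102, 0.995, 0.0]
wrist_force: [0.3, -0.2, 3.4]
gripper_width: 0.134
grasp_force: 30.0
```

```bash
python3 - <<'E'
from h import *
go(dock(-92,37),55,93.6)
E
```

```text
t 16.5 tcp [481.  312.2  46.7] dock [-109.7  111.3] yaw_y 78.25 tilt [0.001 0.   ] F [ 0.3 -0.2  3.4] w 0.134 g 30.0
wz -3.84 shift units [-0.354 -1.485 -0.166]
```

```bash
python3 - <<'E'
from h import *
for p in px2w("top",np.array([[543,440],[543,460],[560,465],[545,450],[735,405]])/4+[189.6,119.6],5): print(p.round(0),todock(p).round(1))
E
```

```text
[498. 212.   5.] [-99.5  10. ]
[486. 212.   5.] [-111.    11.1]
[483. 202.   5.] [-114.8    1.5]
[492. 211.   5.] [-105.4    9.4]
[515.  99.   5.] [ -89.4 -103.8]
```

move_arm:
  deltas:
    - {"x": 0, "y": 0, "z": -0.2, "wx": 0, "wy": 0, "wz": 0, "fingers": -1}
    - {"x": 0, "y": 0, "z": -0.2, "wx": 0, "wy": 0, "wz": -0.84, "fingers": -1}
    - {"x": 0, "y": 0, "z": 0, "wx": 0, "wy": 0, "wz": -1, "fingers": -1}
    - {"x": 0, "y": 0, "z": 0, "wx": 0, "wy": 0, "wz": -1, "fingers": -1}
    - {"x": 0, "y": 0, "z": 0, "wx": 0, "wy": 0, "wz": -1, "fingers": -1}
    - {"x": 0, "y": -0.48, "z": 0, "wx": 0, "wy": 0, "wz": 0, "fingers": -1}
    - {"x": 0, "y": -0.5, "z": 0, "wx": 0, "wy": 0, "wz": 0, "fingers": -1}
    - {"x": 0, "y": -0.5, "z": 0, "wx": 0, "wy": 0, "wz": 0, "fingers": -1}
    - {"x": 0, "y": 0, "z": 0, "wx": 0, "wy": 0, "wz": 0, "fingers": -1}
    - {"x": 0, "y": 0, "z": 0, "wx": 0, "wy": 0, "wz": 0, "fingers": -1}

```text
t: 17.75
eef_pos: [485.4, 238.6, 66.3]
tool_rot: [-0.0, -0.031, 1.0, 0.0]
wrist_force: [0.5, 0.8, -2.1]
gripper_width: 0.135
grasp_force: 30.0
```

```bash
python3 - <<'E'
from h import *
go(dock(-88,37),46.5,93.6)
a=vision.grab_frame("top")[120:262,190:390,::-1]; b=vision.grab_frame("scene")[190:310,230:430,::-1]
cv2.imwrite("pics/c6.png",cv2.resize(np.vstack([a,b]),None,fx=2.28,fy=2.28,interpolation=cv2.INTER_CUBIC))
E
```

```text
t 17.75 tcp [485.4 238.6  66.3] dock [-110.    37.6] yaw_y 93.58 tilt [-0.  0.] F [ 0.5  0.8 -2.1] w 0.135 g 30.0
wz -0.01 shift units [-0.44  -0.011  0.397]
```

View pics/c6.png

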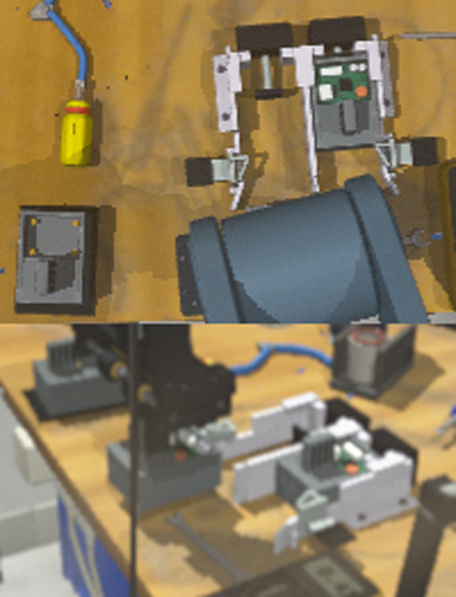

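The empty cassette is standing on the mat. The spanner's tip at dock (-105,10) lies under the cassette's path, so I keep the underside about 9 mm up until the rear has passed it.

move_arm:
  deltas:
    - {"x": 0, "y": -0.01, "z": 0.11, "wx": 0, "wy": 0, "wz": 0, "fingers": -1}
    - {"x": -0.2, "y": 0, "z": 0.1, "wx": 0, "wy": 0, "wz": 0, "fingers": -1}
    - {"x": -0.2, "y": 0, "z": 0, "wx": 0, "wy": 0, "wz": 0, "fingers": -1}
    - {"x": -0.12, "y": 0, "z": 0, "wx": 0, "wy": 0, "wz": 0, "fingers": -1}
    - {"x": -0.1, "y": 0, "z": 0, "wx": 0, "wy": 0, "wz": 0, "fingers": -1}
    - {"x": -0.1, "y": 0, "z": 0, "wx": 0, "wy": 0, "wz": 0, "fingers": -1}
    - {"x": -0.1, "y": 0, "z": 0, "wx": 0, "wy": 0, "wz": 0, "fingers": -1}

```text
t: 18.73
eef_pos: [525.4, 239.7, 55.2]
tool_rot: [-0.002, -0.032, 1.0, -0.001]
wrist_force: [-4.2, -2.5, -2.2]
gripper_width: 0.134
grasp_force: 30.0
```

move_arm:
  deltas:
    - {"x": -0.1, "y": 0, "z": 0, "wx": 0, "wy": 0, "wz": 0, "fingers": -1}
    - {"x": -0.1, "y": 0, "z": 0, "wx": 0, "wy": 0, "wz": 0, "fingers": -1}
    - {"x": -0.1, "y": 0, "z": 0, "wx": 0, "wy": 0, "wz": 0, "fingers": -1}
    - {"x": 0, "y": 0, "z": 0, "wx": 0, "wy": 0, "wz": 0, "fingers": -1}

```text
t: 19.23
eef_pos: [541.9, 241.0, 55.6]
tool_rot: [0.0, -0.031, 1.0, -0.0]
wrist_force: [0.4, -3.0, -4.5]
gripper_width: 0.134
grasp_force: 30.0
```

```bash
python3 - <<'E'
from h import *
go(dock(-54,37),47,93.6)
E
```

```text
t 19.23 tcp [541.9 241.   55.6] dock [-53.4  36.4] yaw_y 93.58 tilt [ 0.001 -0.   ] F [ 0.4 -3.  -4.5] w 0.134 g 30.0
wz -0.01 shift units [0.012 0.012 0.172]
```

move_arm:
  deltas:
    - {"x": 0, "y": 0.01, "z": 0.1, "wx": 0, "wy": 0, "wz": 0, "fingers": -1}
    - {"x": 0, "y": 0, "z": 0.06, "wx": 0, "wy": 0, "wz": 0, "fingers": -1}
    - {"x": -0.15, "y": 0, "z": 0, "wx": 0, "wy": 0, "wz": 0, "fingers": -1}
    - {"x": -0.15, "y": 0, "z": 0, "wx": 0, "wy": 0, "wz": 0, "fingers": -1}
    - {"x": -0.15, "y": 0, "z": 0, "wx": 0, "wy": 0, "wz": 0, "fingers": -1}
    - {"x": -0.15, "y": 0, "z": 0, "wx": 0, "wy": 0, "wz": 0, "fingers": -1}
    - {"x": -0.15, "y": 0, "z": 0, "wx": 0, "wy": 0, "wz": 0, "fingers": -1}
    - {"x": -0.15, "y": 0, "z": 0, "wx": 0, "wy": 0, "wz": 0, "fingers": -1}

```text
t: 20.23
eef_pos: [586.7, 244.6, 47.7]
tool_rot: [-0.0, -0.031, 1.0, -0.0]
wrist_force: [-2.5, -4.3, -3.0]
gripper_width: 0.134
grasp_force: 30.0
```

move_arm:
  deltas:
    - {"x": -0.15, "y": 0, "z": 0, "wx": 0, "wy": 0, "wz": 0, "fingers": -1}
    - {"x": -0.15, "y": 0, "z": 0, "wx": 0, "wy": 0, "wz": 0, "fingers": -1}
    - {"x": -0.15, "y": 0, "z": 0, "wx": 0, "wy": 0, "wz": 0, "fingers": -1}
    - {"x": -0.15, "y": 0, "z": 0, "wx": 0, "wy": 0, "wz": 0, "fingers": -1}

```text
t: 20.72
eef_pos: [615.3, 246.4, 47.4]
tool_rot: [-0.002, -0.032, 0.999, -0.0]
wrist_force: [-7.3, -4.2, -0.7]
gripper_width: 0.134
grasp_force: 30.0
```

```bash
python3 - <<'E'
from h import *
go(dock(33,37),47,93.6)
E
```

```text
t 20.73 tcp [615.3 246.4  47.4] dock [20.2 37.2] yaw_y 93.62 tilt [-0.003 -0.001] F [-7.3 -4.2 -0.7] w 0.134 g 30.0
wz 0.01 shift units [-0.257 -0.004  0.008]
```

move_arm:
  deltas:
    - {"x": -0.08, "y": 0, "z": 0, "wx": 0, "wy": 0, "wz": 0, "fingers": -1}
    - {"x": -0.06, "y": 0, "z": 0, "wx": 0, "wy": 0, "wz": 0, "fingers": -1}
    - {"x": -0.05, "y": 0, "z": 0, "wx": 0, "wy": 0, "wz": 0, "fingers": -1}
    - {"x": -0.05, "y": 0, "z": 0, "wx": 0, "wy": 0, "wz": 0, "fingers": -1}
    - {"x": 0, "y": 0, "z": 0, "wx": 0, "wy": 0, "wz": 0, "fingers": -1}

```text
t: 21.35
eef_pos: [627.7, 247.6, 47.4]
tool_rot: [-0.001, -0.031, 1.0, 0.0]
wrist_force: [-4.9, -3.0, -1.9]
gripper_width: 0.136
grasp_force: 30.0
```

```bash
python3 - <<'E'
from h import *
state()
E
```

```text
t 21.35 tcp [627.7 247.6  47.4] dock [32.6 37.6] yaw_y 93.6 tilt [-0.002  0.   ] F [-4.9 -3.  -1.9] w 0.136 g 30.0
```

move_arm:
  deltas:
    - {"x": -0.04, "y": 0, "z": 0, "wx": 0, "wy": 0, "wz": 0, "fingers": -1}
    - {"x": -0.03, "y": 0, "z": 0, "wx": 0, "wy": 0, "wz": 0, "fingers": -1}
    - {"x": -0.03, "y": 0, "z": 0, "wx": 0, "wy": 0, "wz": 0, "fingers": -1}
    - {"x": 0, "y": 0, "z": 0, "wx": 0, "wy": 0, "wz": 0, "fingers": -1}

```text
t: 21.85
eef_pos: [631.2, 247.7, 47.2]
tool_rot: [-0.002, -0.032, 0.999, -0.0]
wrist_force: [-9.5, -4.1, 0.3]
gripper_width: 0.133
grasp_force: 30.0
```

```bash
python3 - <<'E'
from h import *
state()
E
```

```text
t 21.85 tcp [631.2 247.7  47.2] dock [36.1 37.5] yaw_y 93.62 tilt [-0.005 -0.   ] F [-9.5 -4.1  0.3] w 0.133 g 30.0
```

move_arm:
  deltas:
    - {"x": -0.04, "y": 0, "z": 0, "wx": 0, "wy": 0, "wz": 0, "fingers": -1}
    - {"x": -0.03, "y": 0, "z": 0, "wx": 0, "wy": 0, "wz": 0, "fingers": -1}
    - {"x": 0, "y": 0, "z": 0, "wx": 0, "wy": 0, "wz": 0, "fingers": -1}

```text
t: 22.22
eef_pos: [631.3, 247.6, 47.0]
tool_rot: [-0.006, -0.032, 0.999, -0.001]
wrist_force: [-22.1, -6.6, 10.4]
gripper_width: 0.138
grasp_force: 30.0
```

```bash
python3 - <<'E'
from h import *
state()
E
```

```text
t 22.23 tcp [631.3 247.6  47. ] dock [36.3 37.4] yaw_y 93.66 tilt [-0.012 -0.002] F [-22.1  -6.6  10.4] w 0.138 g 30.0
```

That is the hard stop. I ease back, release, rise and look.

move_arm:
  deltas:
    - {"x": 0.07, "y": 0, "z": 0, "wx": 0, "wy": 0, "wz": 0, "fingers": -1}
    - {"x": 0.07, "y": 0, "z": 0, "wx": 0, "wy": 0, "wz": 0, "fingers": -1}
    - {"x": 0.03, "y": 0, "z": 0, "wx": 0, "wy": 0, "wz": 0, "fingers": -1}
    - {"x": 0, "y": 0, "z": 0, "wx": 0, "wy": 0, "wz": 0, "fingers": -1}

```text
t: 22.72
eef_pos: [627.8, 247.5, 47.3]
tool_rot: [-0.0, -0.031, 1.0, 0.0]
wrist_force: [-3.1, 0.0, -5.6]
gripper_width: 0.134
grasp_force: 30.0
```

```bash
python3 - <<'E'
from h import *
state()
E
```

```text
t 22.73 tcp [627.8 247.5  47.3] dock [32.7 37.5] yaw_y 93.61 tilt [-0.001  0.   ] F [-3.1  0.  -5.6] w 0.134 g 30.0
```

move_arm:
  deltas:
    - {"x": 0, "y": 0, "z": 0, "wx": 0, "wy": 0, "wz": 0, "fingers": -0.3}
    - {"x": 0, "y": 0, "z": 0, "wx": 0, "wy": 0, "wz": 0, "fingers": -0.3}
    - {"x": 0, "y": 0, "z": 0, "wx": 0, "wy": 0, "wz": 0, "fingers": -0.3}
    - {"x": 0, "y": 0, "z": -0.3, "wx": 0, "wy": 0, "wz": 0, "fingers": -0.3}
    - {"x": 0, "y": 0, "z": -0.6, "wx": 0, "wy": 0, "wz": 0, "fingers": -0.3}
    - {"x": 0, "y": 0, "z": -0.8, "wx": 0, "wy": 0, "wz": 0, "fingers": -0.3}
    - {"x": 0.5, "y": 0.4, "z": -0.4, "wx": 0, "wy": 0, "wz": 0, "fingers": -0.3}
    - {"x": 0.6, "y": 0.6, "z": 0, "wx": 0, "wy": 0, "wz": 0, "fingers": -0.3}
    - {"x": 0.6, "y": 0.8, "z": 0, "wx": 0, "wy": 0, "wz": 0, "fingers": -0.3}
    - {"x": 0.6, "y": 0.8, "z": 0, "wx": 0, "wy": 0, "wz": 0, "fingers": -0.3}
    - {"x": 0.6, "y": 0.8, "z": 0, "wx": 0, "wy": 0, "wz": 0, "fingers": -0.3}
    - {"x": 0.6, "y": 0.8, "z": 0, "wx": 0, "wy": 0, "wz": 0, "fingers": -0.3}

```text
t: 24.22
eef_pos: [439.6, 447.2, 154.3]
tool_rot: [0.001, -0.031, 1.0, 0.001]
wrist_force: [0.3, 0.6, -0.1]
gripper_width: 0.351
grasp_force: 0.0
```

```bash
python3 - <<'E'
from h import *
state()
a=vision.grab_frame("top")[120:262,190:390,::-1]; b=vision.grab_frame("scene")[190:310,230:430,::-1]
cv2.imwrite("pics/c7.png",cv2.resize(np.vstack([a,b]),None,fx=2.28,fy=2.28,interpolation=cv2.INTER_CUBIC))
E
```

```text
t 24.23 tcp [439.6 447.2 154.3] dock [-142.5  248.7] yaw_y 93.59 tilt [0.002 0.001] F [ 0.3  0.6 -0.1] w 0.351 g 0.0
```

View pics/c7.png

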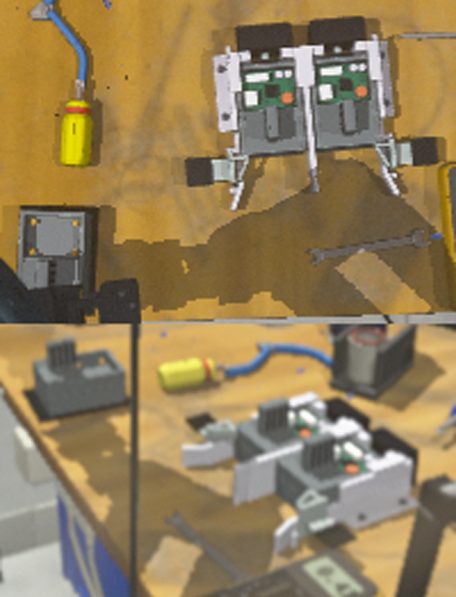

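The new cassette sits in the left bay, with its rear edge at crop (272,152) in line with the kept one. The empty one stands on the mat and the spanner is untouched. I'll do one numeric check that the cassette is seated, then hand in.

```bash
python3 - <<'E'
from h import *
from cell import job
for k in range(3): im=vision.grab_frame("top")[:,:,::-1].astype(int)
m=im[:,:,2]-im[:,:,0]; v={}
for nm,a,b in(("L",302,320),("R",333,352)):
    pts=[]
    for u in range(a,b):
        col=m[178:200,u]; i=next((i for i in range(21) if col[i]<25<=col[i+1]),None)
        if i is not None: pts.append([u,178+i+(25-col[i])/(col[i+1]-col[i])])
    v[nm]=np.median([todock(p)[0] for p in px2w("top",pts,40)])
print(v)
if abs(v["L"]-v["R"])<3: print(job.job_done())
E
```

```text
{'L': np.float64(-2.8094696616303962), 'R': np.float64(-2.4977632558392764)}
the job is handed in; nothing more can be done
None
```

The job is handed in: the empty cassette stands upright on the mat, the new cassette is in the left bay with its rear face level with the kept one's (within 1 mm), and the other docked cassette and the spanner look undisturbed.

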